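# Latch the sample carrier

## Robot

A 6-joint arm with a two-finger parallel gripper is mounted at the origin on the work surface. World frame = base frame: x ahead of the robot, y to its left, z up, the work surface at z = 0. Lengths are in m, angles in rad, forces in N, time in s.
With the tool pointing down it reaches from about 0.25 to 0.85 m from the base axis. Payload 12.5 kg.
Tool frame: the origin (TCP) lies at the very end of the fingers, on their centre line; the grasp point (between the pads) lies 19 mm behind it; z points along the fingers, y is the line along which they close (so a half turn about z gives the same grasp; the last joint's range is limited). The gripper opens to 93 mm and grips with 3 to 60 N. Pads are 15 mm wide; open, the fingers measure 128 mm over their backs; the gripper's body (75 mm by 188 mm) begins 65 mm behind the grasp point.
Start: joints at [-1.214, 0.351, 1.652, -0, 1.139, -0.085], TCP at [0.235, -0.497, 0.188] pointing down, gripper open.
Joint ranges: [-2.75, 2.75], [-0.79, 2.1], [0.01, 2.65], [-1.57, 4.71], [0.07, 3.14], [-2.87, 2.87]. Speed limits (rad/s): [2.22, 2.22, 2.79, 3.14, 3.14, 3.14].

## Interface

Orientations are given as [roll, pitch, yaw] about the fixed x, y, z axes, in that order (R = Rz(yaw) Ry(pitch) Rx(roll)).
In Python, from cell import monitor, cams, sign_off gives the robot as it stands. The module is installed in compiled form; this text tells all that it offers.
- The arm moves only by the tool jog_arm, never from a script. Its argument "moves" is a list that holds one entry, the list of rows, each a list of 5 numbers: the shift along the world's x, y, z in m, then the turn about the world's z in degrees, then the finger opening in m, from 0 to 0.093. In form: [[[tx, ty, tz, turn, fingers], ...]]. A call has 1 to 10 rows; each row is the pose to reach, as a shift and turn from the pose commanded when the call began; what a row does not reach only later rows make up. A row lasts 1/10 s, in which the tool goes at most 50 mm and 8.59 degrees, less where a joint would pass 70% of its speed; a pose out of reach is approached as far as the arm can. A call with a gripper value outside its range is refused whole. The fingers move at their own pace and stop on an object; the grip force is fixed at half the most. Time passes only in rows, so rows that repeat a pose let the fingers close. It gives the time, the measured TCP pose, the force, the opening and the grip force at its end, in the units of the state.
- monitor.get_obs(): the state, without advancing time (a new reading comes with each control period).
- cams.grab_frame(name): name is "scene" or "side" or "wrist"; returns a dict with "frame" (420x560x3 uint8, blue, green, red), "fovy" (degrees; the focal length in pixels is half the picture's height over the tangent of half this angle, whatever the lens; pixels are square), "cx", "cy" (the principal point, pixels), "distortion" ([k1, k2, p1, p2, k3] as OpenCV has them; the pictures are not rectified), "R" (3x3) and "t" (3): a world point X has camera coordinates R X + t; the wrist camera has in their place "mount" (4x4, takes a point from camera to tool coordinates, whose origin is the TCP and whose axes are the flange's). Camera axes: x right, y down, z forward; pixel columns grow to the right and rows downward; lengths in m; the calibration is good to about 2 mm. A picture is of the moment at which its call begins: read the wrist's pose just before it. There is no depth.
- sign_off(): hands the job in; it is judged then, once.
The state is a dict: "time": time; "qpos": joint angles; "qd": joint speeds; "joint_efforts": joint torques, N m; "ee_pos": TCP position; "tcp_rot": TCP orientation; "force": force on the tool from outside, world axes, zero at the start; "wrist_torque": the same for the moment, N m; "gripper_width": finger opening in m; "gripper_force": force on a finger pad.
Only numpy, scipy, OpenCV 4.12 (cv2) and the standard library are available. Lean on these libraries where they do the work, as an engineer would, in place of code of your own. Each camera call takes 0.05 s, during which the arm holds its last target. There are 200 camera calls.

## Task

Close the blue sample carrier: take the latch's red barrel knob, bring the loop over the hooked keeper on the lid and draw it back until you feel it just caught under the keeper's lip without dragging the lid along, then swing the red-tipped lever down until it snaps flat and the lid is pulled tight on its seal. Work gently (press no harder than 30 N), leave the other things on the bench where they are, and let go at the end.

Things in the scene. Friction and masses are not known exactly. Their poses are not given: they have to be found in the camera images.
- carrier: Blue case, white bands, fixed to the bench. Origin on the bench under the latch pivot, z up, x from the lever's side over the seam to the lid. Shell x -68 to +10 mm, lid x +16 to +46 (8 mm further out when ajar), y +-115, both tops 135 mm up. Latch parts lie at y = 0, move only in the x-z plane. Lever mount: x -66 to +8, y +-13, up to 144 mm; cheeks at the pivot up to 160 mm.
- pivot (a point): Lever's hinge axis (along the carrier's y), 157 mm above the bench at the carrier's x = y = 0. The loop hangs on a crank pin of the lever, 16 mm from this axis: lever shut, the pin is at x -15.4, z -4.3 mm from the pivot; lever straight up, x -4.3, z +15.4.
- lever (a joint): Lever angle, rad: 0 shut, flat towards the carrier's -x; pi/2 straight up; limit 2.4. Steel bar 20 mm wide, 5 thick, 62 long, red at its end 22 mm. Stays where left (friction 0.014 N m). Hooked, shutting takes 3 to 12 N near the tip; dead centre at about 0.25; below 0.15 it snaps shut and stays.
- lever_tip (a point): Middle of the upper face of the lever at its free end (lever shut: 62 mm to -x of the pivot and 3.5 mm above it).
- loop_bar (a point): Middle of the loop's cross bar (5 mm rod along the carrier's y), which hooks on the keeper; 50 mm from the crank pin. Side rods run at y +-16.5 mm. The loop's hinge has 0.018 N m of friction: the loop stays where it is put, and swings up and away with the lever if that is pressed while the bar is not caught under the lip.
- loop_knob (a point): Centre of the red barrel knob (round bar along the carrier's y, 14 mm across, 16 mm long) for handling the loop: on a stem, 24 mm beyond the cross bar and 74 mm from the crank pin, in line with both. Starts above the lid's far edge. Pinch it from above by its flat ends; it turns freely on its stem.
- keeper_mark (a point): On the lid: seat of the cross bar's middle, keeper in mid setting; lid at 0, 34 mm to +x of the pivot, same height. Keeper: upright steel plate 18 mm wide, its far (+x) face 2.5 mm to -x of this point; a lip on top reaches 2 mm to +x of that face, underside 3.2, top 6.7 mm above this point. 19 mm free below. Slotted: the keeper may stand up to 6 mm off along x, unseen; feel for it.
- lid (a joint): Lid angle about its hinge at the carrier's foot, rad: 0.058 ajar on the free seal (8.5 mm further out at the keeper than at 0), 0 +-0.043 when latched. The seal gives way about 1 mm per 5 N at the keeper. A slow pull of 3 to 4 N on the knob is enough to feel that the bar is caught.
- glass_jar: Glass jar with metal cap, 64 mm across, 100 mm tall; beside the carrier. Leave alone. Origin at the centre of its underside.
- culture_jar1: Clear jar with white cap, 60 mm across, 75 mm tall. Leave alone. Origin at the centre of its underside.
- culture_jar2: Clear jar with white cap, 60 mm across, 75 mm tall. Leave alone. Origin at the centre of its underside.
- spirit_lamp: Glass spirit lamp, 90 mm across, 82 mm tall. Leave alone. Origin at the centre of its underside.
- dish_stack: Three culture dishes stacked, 60 mm across, 42 mm tall; beyond the lid. Leave alone. Origin at the centre of its underside.
- forceps: Steel forceps lying flat, 125 mm long; before the carrier. Leave alone. Origin at the centre of its underside.
- box_cutter: Orange cutter lying flat, 140 mm long; beside the carrier. Leave alone. Origin at the centre of its underside.

How it is judged:
By the outcome, as a careful person would: the job done as asked, in the order asked, and still so for the second after the job is handed in, with the robot touching nothing.
It also fails if it takes over 58 s, if anything falls off the work surface, if the arm or the gripper's body presses on something with over 40 N, if the wrist force passes 120 N, or if a joint passes its speed limit or range.

## Working session

There is one attempt and no reset: what is moved stays moved. The work goes in short steps, Python scripts to look and compute and a tool call to move; the robot and the scene stay as the last step left them, time stands still between calls to the robot, and variables do not carry over. Pictures are saved under pics/ and viewed, at most 10 in all, crops included, and the job is handed in when it is done.

Besides the shell and the picture viewer there is one more tool, called after "Request:" as name(argument=value, ...), one argument or row to a line, values as JSON. jog_arm: Moves the arm, as the interface text tells. Its arguments: {"type":"object","properties":{"moves":{"type":"array"}},"required":["moves"]}

```bash
mkdir -p pics; cat > h.py <<'E'
import numpy as np, cv2
from cell import monitor, cams, sign_off
def cal(d):
    h=d["frame"].shape[0]; f=h/2/np.tan(np.radians(d["fovy"])/2)
    return np.array([[f,0,d["cx"]],[0,f,d["cy"]],[0,0,1]]), np.array(d["distortion"],float)
def grab(n,fn=None):
    o=monitor.get_obs(); d=cams.grab_frame(n)
    if n=="wrist":
        from scipy.spatial.transform import Rotation as Ro
        T=np.eye(4); T[:3,:3]=Ro.from_euler('xyz',o["tcp_rot"]).as_matrix(); T[:3,3]=o["ee_pos"]
        M=np.linalg.inv(T@np.array(d["mount"])); d["R"]=M[:3,:3]; d["t"]=M[:3,3]
    if fn: cv2.imwrite("pics/"+fn,d["frame"])
    np.save("pics/"+n+".npy",{k:v for k,v in d.items() if k!="frame"}|{"frame":d["frame"]},allow_pickle=True)
    return d
def load(n): return np.load("pics/"+n+".npy",allow_pickle=True).item()
def ray(d,uv):
    K,D=cal(d); p=cv2.undistortPoints(np.array([[uv]],float),K,D)[0,0]
    R=np.array(d["R"]);t=np.array(d["t"]); v=R.T@np.array([p[0],p[1],1]); return -R.T@t, v/np.linalg.norm(v)
def onz(d,uv,z):
    c,v=ray(d,uv); return c+v*(z-c[2])/v[2]
def tri(*pairs):
    A=0;b=0
    for d,uv in pairs:
        c,v=ray(d,uv); P=np.eye(3)-np.outer(v,v); A=A+P; b=b+P@c
    return np.linalg.solve(A,b)
def proj(d,X):
    K,D=cal(d); r=cv2.Rodrigues(np.array(d["R"]))[0]
    return cv2.projectPoints(np.atleast_2d(np.array(X,float)),r,np.array(d["t"],float),K,D)[0][:,0]
E
python3 - <<'E'
from h import *
o=monitor.get_obs(); print(o)
for n in("scene","side"):
    d=grab(n); cv2.imwrite(f"pics/{n}0.png",d["frame"]); print(n,d["R"],d["t"],d["fovy"])
E
```

```text
{'time': 0.0, 'qpos': array([-1.21359020e+00,  3.51234161e-01,  1.65244064e+00, -2.73987837e-05,
        1.13913034e+00, -8.45988506e-02]), 'qd': array([-1.47858808e-04,  3.22018844e-04, -1.39999595e-05, -1.21043666e-03,
       -1.01714672e-03,  1.63882073e-03]), 'joint_efforts': array([-9.75012554e-04, -4.97323644e+01, -2.85255682e+01,  6.98450021e-02,
        2.56493728e-02, -9.33925389e-05]), 'ee_pos': array([ 0.2350408 , -0.49680559,  0.18699631]), 'tcp_rot': array([-3.14038240e+00, -7.76703244e-05,  4.41816408e-01]), 'force': array([ 0.67322586, -0.0199734 ,  0.07977936]), 'wrist_torque': array([-0.01130407, -0.02612576,  0.01356472]), 'gripper_force': 0.0, 'gripper_width': 0.09299727712946901}
scene [[-0.38839398  0.92147622  0.00562971]
 [ 0.78723881  0.33497716 -0.51773097]
 [-0.4789626  -0.19665167 -0.85552496]] [ 0.21738362 -0.35194188  1.88889055] 48.23018993040015
side [[ 0.98144024 -0.19175331  0.00239238]
 [-0.1364244  -0.70691218 -0.69401985]
 [ 0.13477181  0.68081263 -0.71995189]] [-0.5158207   0.15162751  1.44960014] 50.488497233299405
```

View pics/scene0.png

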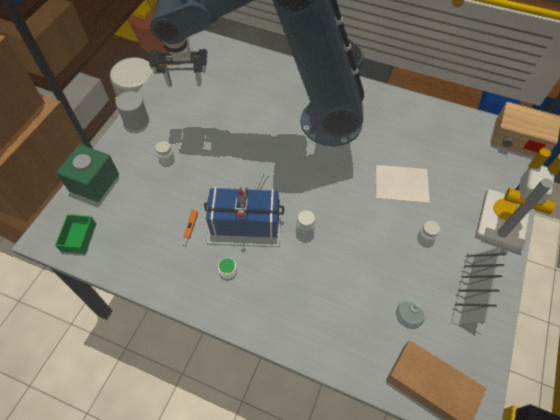

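View pics/side0.png

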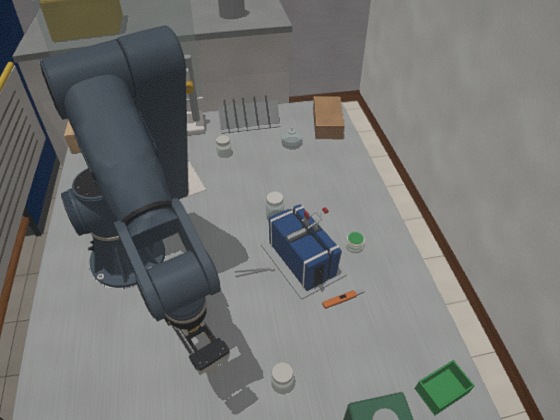

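The scene view shows the carrier at about (243, 213), the lever's red tip near (241, 193) and the knob near (241, 213). In the side view the knob is near (325, 210) and the lever tip near (307, 214). I'll enlarge both in one picture.

```bash
python3 - <<'E'
from h import *
a=load("scene")["frame"][170:260,195:295]; b=load("side")["frame"][190:300,250:350]
A=cv2.resize(a,None,fx=4,fy=4,interpolation=cv2.INTER_CUBIC); B=cv2.resize(b,None,fx=4,fy=4,interpolation=cv2.INTER_CUBIC)
A=cv2.copyMakeBorder(A,0,80,0,0,cv2.BORDER_CONSTANT)
cv2.imwrite("pics/c0.png",np.hstack([A,B]))
E
```

```text
(no output)
```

View pics/c0.png

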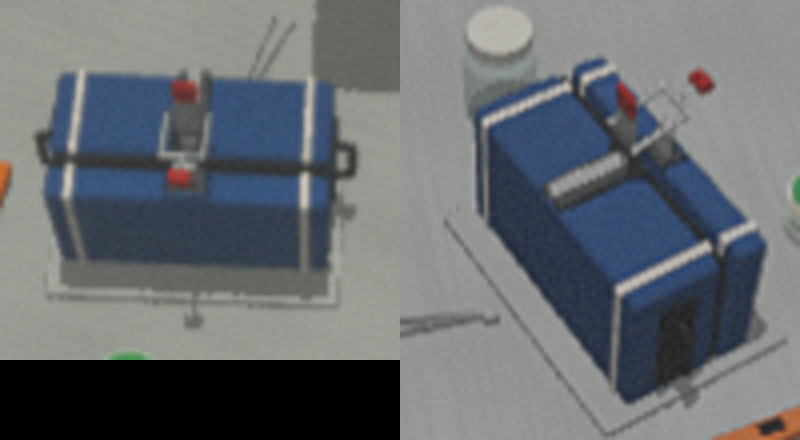

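```bash
python3 - <<'E'
from h import *
s=load("scene"); e=load("side")
S=lambda u,v:(s,(195+u/4,170+v/4)); E_=lambda u,v:(e,(250+(u-400)/4,190+v/4))
P=dict(knob=tri(S(179,177),E_(701,81)),tip=tri(S(184,84),E_(622,86)),cp=tri(S(331,76),E_(477,108)),cm=tri(S(62,75),E_(626,298)))
for k,v in P.items(): print(k,v.round(4))
cp=onz(*S(331,76),.135);cm=onz(*S(62,75),.135); print(cp,cm,np.linalg.norm(cp-cm))
d=P["cp"]-P["cm"]; d2=cp-cm
print(np.degrees(np.arctan2(-d[0],d[1])),np.degrees(np.arctan2(-d2[0],d2[1])))
E
```

```text
knob [ 0.6323 -0.0951  0.1916]
tip [ 0.5675 -0.1172  0.2202]
cp [ 0.4692 -0.0382  0.1371]
cm [ 0.5471 -0.2422  0.1334]
[ 0.46399035 -0.03716797  0.135     ] [ 0.55054428 -0.24272     0.135     ] 0.22303187370979316
20.908581589434114 22.835005061789456
```

Request:
jog_arm(
  moves=[
    [[0.035,0.035,0.04,0,0.05],[0.07,0.07,0.07,-1,0.05],[0.105,0.105,0.1,-2,0.05],[0.14,0.14,0.115,-3,0.05],[0.175,0.175,0.115,-3,0.05],[0.21,0.21,0.115,-3,0.05],[0.245,0.245,0.115,-3,0.05],[0.28,0.28,0.115,-3,0.05],[0.315,0.315,0.115,-3,0.05],[0.345,0.345,0.115,-3,0.05]],
  ],
)

```text
time: 1.1
ee_pos: [0.5681, -0.1635, 0.3023]
tcp_rot: [-3.141, 0.0, 0.39]
force: [0.9, -1.5, -1.0]
gripper_width: 0.0502
gripper_force: 0.0
```

Request:
jog_arm(
  moves=[
    [[0.025,0.025,0,0,0.05],[0.04,0.05,0,0,0.05],[0.04,0.05,0,0,0.05]],
  ],
)

```text
time: 1.4
ee_pos: [0.6081, -0.1125, 0.3016]
tcp_rot: [-3.14, 0.001, 0.393]
force: [-1.1, -0.3, -0.5]
gripper_width: 0.0498
gripper_force: 0.0
```

```bash
python3 - <<'E'
from h import *
d=grab("wrist"); o=monitor.get_obs(); print(o["time"],o["ee_pos"],o["tcp_rot"],o["force"],d["mount"])
for p in ([.632,-.095,.192],[.5675,-.117,.22]): print(proj(d,p))
cv2.imwrite("pics/w0.png",cv2.resize(d["frame"],(800,600)))
E
```

```text
1.45 [ 0.60724858 -0.11411608  0.30174831] [-3.14084599e+00  1.04153803e-03  3.91789862e-01] [-0.5774679   0.34811048  0.18542113] [[ 8.31436504e-04 -9.67499693e-01 -2.52870824e-01  7.00609188e-02]
 [ 9.99999509e-01  6.68285715e-04  7.31084235e-04 -6.11030637e-04]
 [-5.38333814e-04 -2.52871307e-01  9.67499774e-01 -1.97077541e-01]
 [ 0.00000000e+00  0.00000000e+00  0.00000000e+00  1.00000000e+00]]
[[273.95971257 167.72777263]]
[[268.85991941 246.43597742]]
```

View pics/w0.png

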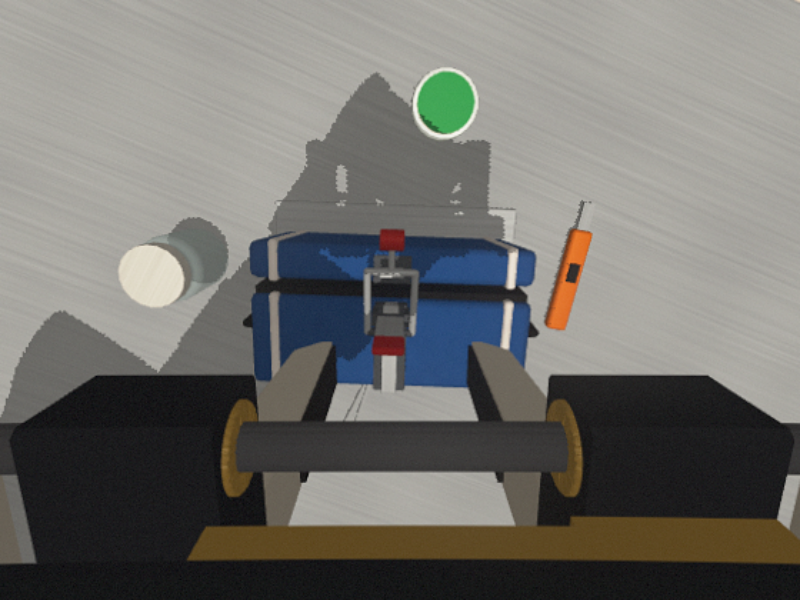

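The knob is at about (274.5, 167.5) in the native picture, as predicted, with the loop, keeper and seam below it. I'll enlarge for the yaw and the keeper.

```bash
python3 - <<'E'
from h import *
d=load("wrist"); f=d["frame"]
a=cv2.resize(f[155:215,170:380],None,fx=3.8,fy=3.8,interpolation=cv2.INTER_CUBIC)
b=cv2.resize(f[155:205,240:310],None,fx=7,fy=7,interpolation=cv2.INTER_CUBIC)
o=np.zeros((a.shape[0]+b.shape[0],a.shape[1],3),np.uint8); o[:a.shape[0]]=a; o[a.shape[0]:,:b.shape[1]]=b
cv2.imwrite("pics/w1.png",o)
E
```

```text
(no output)
```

View pics/w1.png

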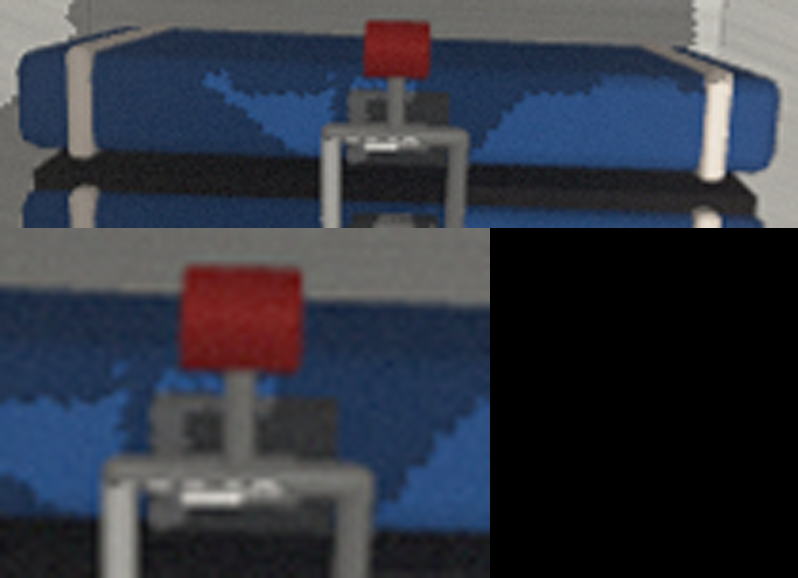

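```bash
python3 - <<'E'
from h import *
s=load("scene"); e=load("side"); d=load("wrist")
S=lambda u,v:(s,(195+u/4,170+v/4)); E_=lambda u,v:(e,(250+(u-400)/4,190+v/4)); W=lambda u,v:(d,(240+u/7,155+(v-228)/7)); V=lambda u,v:(d,(170+u/3.8,155+v/3.8))
k=tri(S(179,177),E_(701,81),W(240,320)); print("knob",k.round(4), [ (proj(q[0],k)-q[1]).round(1) for q in (S(179,177),E_(701,81),W(240,320))])
a=np.radians(20.4); X=np.array([np.cos(a),np.sin(a)]);Y=np.array([-X[1],X[0]])
p=onz(*V(25,192),.135),onz(*V(760,212),.135)
q=onz(*V(100,152),.135),onz(*V(690,178),.135)
for u in (p,q): v=u[0]-u[1]; print("edge yaw",np.degrees(np.arctan2(-v[0],v[1])),"mid",((u[0]+u[1])/2).round(4),(((u[0]+u[1])/2)[:2]@X).round(4))
def c(n,P): print(n,"cx",round(P[:2]@X*1000,1),"cy",round(P[:2]@Y*1000,1),"z",round(P[2]*1000,1))
c("knob",k); c("tip",tri(S(184,84),E_(622,86)))
for z in(.162,.175): c("lipwhite",onz(*W(215,495),z))
for z in (.175,.18): c("bar",onz(*W(240,474),z))
# pivot estimate along X: shell edge at +10 => ; bar: between
cp=onz(*S(331,76),.135);cm=onz(*S(62,75),.135); c("cornermid -68",(cp+cm)/2)
E
```

```text
knob [ 0.6321 -0.0952  0.1917] [array([[-0.5,  0.2]]), array([[-0.6, -0.2]]), array([[-0. , -0.4]])]
edge yaw 20.947544030827046 mid [ 0.581 -0.114  0.135] 0.5049
edge yaw 19.970798970605298 mid [ 0.592  -0.1103  0.135 ] 0.5164
knob cx 559.2 cy -309.6 z 191.7
tip cx 491.1 cy -307.7 z 220.2
lipwhite cx 528.2 cy -306.3 z 162.0
lipwhite cx 531.1 cy -306.6 z 175.0
bar cx 534.3 cy -310.1 z 175.0
bar cx 535.3 cy -310.2 z 180.0
cornermid -68 cx 426.7 cy -308.0 z 135.0
```

Request:
jog_arm(
  moves=[
    [[0.025,0.019,-0.03,-2,0.04],[0.025,0.019,-0.06,-2,0.04],[0.025,0.019,-0.09,-2,0.04],[0.025,0.019,-0.11,-2,0.04],[0.025,0.019,-0.125,-2,0.04],[0.025,0.019,-0.125,-2,0.04],[0.025,0.019,-0.125,-2,0.04]],
  ],
)

```text
time: 2.15
ee_pos: [0.6321, -0.097, 0.1784]
tcp_rot: [3.141, -0.001, 0.354]
force: [-0.6, -0.2, 0.4]
gripper_width: 0.04
gripper_force: 0.0
```

```bash
python3 - <<'E'
from h import *
d=grab("wrist"); o=monitor.get_obs(); print(o["time"],o["ee_pos"],o["tcp_rot"],o["force"])
cv2.imwrite("pics/w2.png",d["frame"][100:420])
E
```

```text
2.2 [ 0.63244549 -0.09687146  0.17883163] [ 3.14057676e+00 -1.47399487e-03  3.54127707e-01] [-0.67088204  0.13795268 -0.39390616]
```

View pics/w2.png

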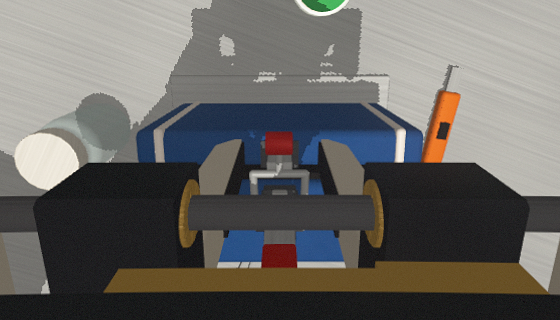

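The knob sits at (278, 242) in the native picture and the fingers' centre at about 282, so I shift 1.7 mm towards +y before pinching.

Request:
jog_arm(
  moves=[
    [[-0.0006,0.0017,-0.003,0,0.03],[-0.0006,0.0017,-0.003,0,0.022],[-0.0006,0.0017,-0.003,0,0.019],[-0.0006,0.0017,-0.003,0,0.016],[-0.0006,0.0017,-0.003,0,0.014],[-0.0006,0.0017,-0.003,0,0.014]],
  ],
)

```text
time: 2.8
ee_pos: [0.6314, -0.0947, 0.1746]
tcp_rot: [3.142, -0.0, 0.355]
force: [-0.4, 0.2, -0.7]
gripper_width: 0.0142
gripper_force: 0.0
```

```bash
python3 - <<'E'
from h import *
w=grab("wrist");s=grab("side"); c=grab("scene"); o=monitor.get_obs(); print(o["time"],o["ee_pos"],o["force"],o["gripper_width"],o["gripper_force"])
print(proj(s,o["ee_pos"]),proj(c,o["ee_pos"]),proj(w,o["ee_pos"]))
a=cv2.resize(w["frame"][190:310,210:350],(400,343),interpolation=cv2.INTER_CUBIC)
b=cv2.resize(s["frame"][160:260,260:360],(400,400),interpolation=cv2.INTER_CUBIC)
o=np.zeros((400,800,3),np.uint8);o[:343,:400]=a;o[:,400:]=b
cv2.imwrite("pics/m3.png",o)
E
```

```text
2.95 [ 0.63137662 -0.09470292  0.17453487] [-0.05898141 -0.01201049  0.3479485 ] 0.013889531542771118 0.0
[[323.99079977 213.8714064 ]] [[239.85345565 217.19627337]] [[281.59957343 235.89937693]]
```

View pics/m3.png

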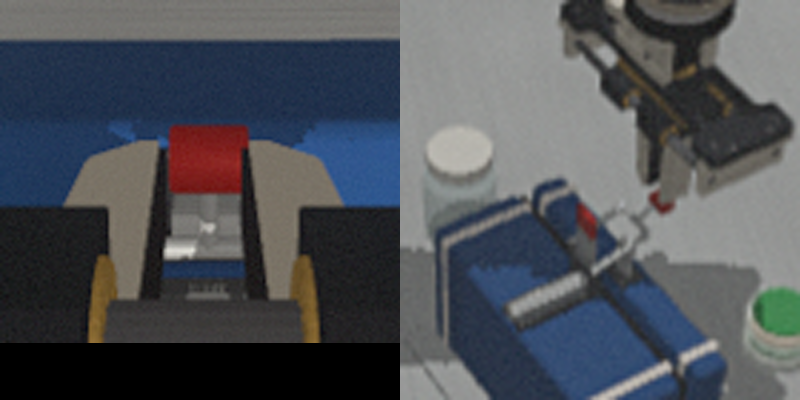

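The knob is untouched at (325, 210) in the side picture. The fingers' ends look short of it, about 20 mm above the nominal TCP. I'll open, go lower and pinch again.

Request:
jog_arm(
  moves=[
    [[0,0,0,0,0.036],[0,0,0,0,0.036],[0,0,-0.006,0,0.036],[0,0,-0.012,0,0.036],[0,0,-0.017,0,0.036],[0,0,-0.017,0,0.024],[0,0,-0.017,0,0.019],[0,0,-0.017,0,0.015],[0,0,-0.017,0,0.01],[0,0,-0.017,0,0.01]],
  ],
)

```text
time: 3.95
ee_pos: [0.6317, -0.0951, 0.1578]
tcp_rot: [3.141, -0.001, 0.354]
force: [0.9, -3.2, -0.1]
gripper_width: 0.0156
gripper_force: 30.0
```

```bash
python3 - <<'E'
from h import *
w=grab("wrist");s=grab("side"); o=monitor.get_obs(); p=o["ee_pos"]; print(o["time"],p,o["force"],o["wrist_torque"])
def big(d,x,y,n=70):
    f=cv2.resize(d["frame"][y:y+n,x:x+n],(400,400),interpolation=cv2.INTER_CUBIC)
    for dz in (0,.012,.024,.036):
        q=proj(d,p+[0,0,dz])[0]; q=(q-[x,y]+.5)*400/n; cv2.circle(f,tuple(int(v) for v in q),2,(0,255,255),-1)
    return f
cv2.imwrite("pics/m4.png",np.hstack([big(w,240,205),big(s,290,165)]))
from scipy.optimize import fsolve
for B in [(42,28),(48,24),(53.5,16),(53.5,5),(53.5,-4),(48,-4),(42,-4),(37,-4)]:
    f=lambda a:np.hypot(B[0]-16*np.cos(a[0]),B[1]-16*np.sin(a[0]))-50
    a=fsolve(f,1.4)[0]; pin=16*np.array([np.cos(a),np.sin(a)]); K=pin+74/50*(np.array(B)-pin)
    print(B,"pin",pin.round(1),"lever",round(np.radians(195.6)-a,2),"K",K.round(1))
E
```

```text
4.05 [ 0.63164955 -0.09501299  0.15779269] [ 2.11233976 -2.9548179  -0.21535564] [-0.53025889 -0.27203181  0.0872944 ]
(42, 28) pin [-6.2 14.7] lever 1.44 K [65.1 34.4]
(48, 24) pin [-1.3 15.9] lever 1.76 K [71.7 27.9]
(53.5, 16) pin [ 3.5 15.6] lever 2.06 K [77.5 16.2]
(53.5, 5) pin [ 4.6 15.3] lever 2.13 K [77.  0.]
(53.5, -4) pin [ 7.  14.4] lever 2.3 K [ 75.8 -12.8]
(48, -4) pin [ 2.1 15.9] lever 1.98 K [ 70.  -13.5]
(42, -4) pin [-4.  15.5] lever 1.59 K [ 64.1 -13.3]
(37, -4) pin [-10.3  12.3] lever 1.15 K [ 59.7 -11.8]
```

View pics/m4.png

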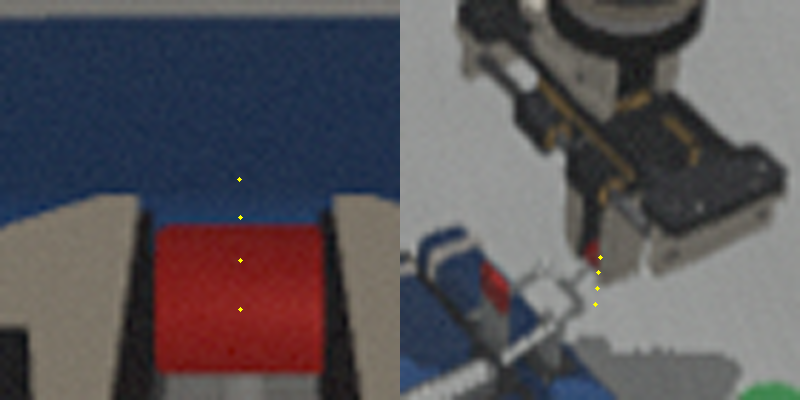

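The red knob lies between the pads (right at dots 3 and 4, about 34 mm above the nominal TCP), so it is held. Now the bar goes out over the keeper.

Request:
jog_arm(
  moves=[
    [[0.003,0.001,-0.003,0,0.01],[0.006,0.002,-0.006,0,0.01],[0.009,0.0032,-0.01,0,0.01],[0.0105,0.0038,-0.014,0,0.01],[0.0118,0.0044,-0.018,0,0.01],[0.0118,0.0044,-0.018,0,0.01]],
  ],
)

```text
time: 4.65
ee_pos: [0.6434, -0.0903, 0.1388]
tcp_rot: [3.141, -0.0, 0.355]
force: [1.3, -5.3, -0.2]
gripper_width: 0.0158
gripper_force: 30.0
```

Request:
jog_arm(
  moves=[
    [[0,0,-0.003,0,0.01],[0,0,-0.006,0,0.01],[-0.0003,-0.0001,-0.009,0,0.01],[-0.0004,-0.0001,-0.012,0,0.01],[-0.0005,-0.0002,-0.014,0,0.01],[-0.0005,-0.0002,-0.014,0,0.01]],
  ],
)

```text
time: 5.25
ee_pos: [0.6429, -0.0905, 0.1251]
tcp_rot: [3.141, -0.0, 0.355]
force: [2.8, -4.9, -0.1]
gripper_width: 0.0157
gripper_force: 30.0
```

Request:
jog_arm(
  moves=[
    [[0.0002,-0.0005,-0.003,0,0.01],[0.0001,-0.001,-0.006,0,0.01],[-0.0003,-0.0012,-0.009,0,0.01],[-0.0006,-0.0013,-0.012,0,0.01],[-0.0009,-0.0014,-0.015,0,0.01],[-0.0009,-0.0014,-0.015,0,0.01]],
  ],
)

```text
time: 5.85
ee_pos: [0.6415, -0.0917, 0.1099]
tcp_rot: [-3.141, 0.001, 0.355]
force: [0.0, -1.7, -1.4]
gripper_width: 0.0154
gripper_force: 30.0
```

Request:
jog_arm(
  moves=[
    [[-0.0009,-0.0003,0,0,0.01],[-0.0019,-0.0007,0,0,0.01],[-0.0028,-0.001,-0.0005,0,0.01],[-0.0037,-0.0014,-0.0005,0,0.01],[-0.0037,-0.0014,-0.0005,0,0.01]],
  ],
)

```text
time: 6.35
ee_pos: [0.6379, -0.0933, 0.11]
tcp_rot: [-3.141, 0.0, 0.354]
force: [1.6, -0.1, -0.3]
gripper_width: 0.016
gripper_force: 30.0
```

Request:
jog_arm(
  moves=[
    [[-0.0009,-0.0003,0,0,0.01],[-0.0014,-0.0005,0,0,0.01],[-0.0019,-0.0007,0,0,0.01],[-0.0019,-0.0007,0,0,0.01]],
  ],
)

```text
time: 6.75
ee_pos: [0.6361, -0.094, 0.11]
tcp_rot: [-3.141, 0.0, 0.354]
force: [1.4, 0.9, -0.7]
gripper_width: 0.0155
gripper_force: 30.0
```

Request:
jog_arm(
  moves=[
    [[-0.0009,-0.0003,0,0,0.01],[-0.0014,-0.0005,0,0,0.01],[-0.0019,-0.0007,0,0,0.01],[-0.0019,-0.0007,0,0,0.01]],
  ],
)

```text
time: 7.15
ee_pos: [0.6341, -0.0947, 0.11]
tcp_rot: [-3.142, 0.0, 0.354]
force: [1.4, 0.1, -2.0]
gripper_width: 0.0156
gripper_force: 30.0
```

Request:
jog_arm(
  moves=[
    [[-0.0005,-0.0002,0,0,0.01],[-0.0009,-0.0003,0,0,0.01],[-0.0014,-0.0005,0,0,0.01],[-0.0014,-0.0005,0,0,0.01]],
  ],
)

```text
time: 7.55
ee_pos: [0.6328, -0.0952, 0.11]
tcp_rot: [-3.142, 0.0, 0.355]
force: [0.8, 0.1, -0.0]
gripper_width: 0.0155
gripper_force: 30.0
```

Request:
jog_arm(
  moves=[
    [[-0.0005,-0.0002,0,0,0.01],[-0.0009,-0.0003,0,0,0.01],[-0.0014,-0.0005,0,0,0.01],[-0.0014,-0.0005,0,0,0.01]],
  ],
)

```text
time: 7.95
ee_pos: [0.6314, -0.0957, 0.11]
tcp_rot: [-3.142, 0.0, 0.355]
force: [1.0, 0.4, -0.7]
gripper_width: 0.0158
gripper_force: 30.0
```

Request:
jog_arm(
  moves=[
    [[-0.0005,-0.0002,0,0,0.01],[-0.0009,-0.0003,0,0,0.01],[-0.0014,-0.0005,0,0,0.01],[-0.0014,-0.0005,0,0,0.01]],
  ],
)

```text
time: 8.35
ee_pos: [0.63, -0.0962, 0.11]
tcp_rot: [-3.142, 0.0, 0.354]
force: [2.0, -0.7, -0.5]
gripper_width: 0.0156
gripper_force: 30.0
```

Request:
jog_arm(
  moves=[
    [[-0.0005,-0.0002,0.0003,0,0.01],[-0.0009,-0.0003,0.0005,0,0.01],[-0.0014,-0.0005,0.0005,0,0.01],[-0.0014,-0.0005,0.0005,0,0.01]],
  ],
)

```text
time: 8.75
ee_pos: [0.6286, -0.0967, 0.1105]
tcp_rot: [-3.142, 0.0, 0.354]
force: [2.7, -0.6, -1.7]
gripper_width: 0.0159
gripper_force: 30.0
```

Request:
jog_arm(
  moves=[
    [[-0.0003,-0.0001,0,0,0.01],[-0.0006,-0.0002,0,0,0.01],[-0.0009,-0.0003,0.0002,0,0.01],[-0.0009,-0.0003,0.0002,0,0.01]],
  ],
)

```text
time: 9.15
ee_pos: [0.628, -0.0969, 0.1108]
tcp_rot: [3.141, -0.001, 0.355]
force: [5.2, 1.1, -1.1]
gripper_width: 0.0154
gripper_force: 30.0
```

Request:
jog_arm(
  moves=[
    [[0,0,0,0,0.01]],
  ],
)

```text
time: 9.25
ee_pos: [0.6281, -0.0969, 0.1108]
tcp_rot: [3.141, -0.001, 0.355]
force: [5.5, 2.2, -0.4]
gripper_width: 0.0155
gripper_force: 30.0
```

Contact is felt at about 4 N above the drag. I'll ease off slightly and lift a little to check that the bar is under the lip.

Request:
jog_arm(
  moves=[
    [[0.0003,0.0001,0.001,0,0.01],[0.0003,0.0001,0.002,0,0.01],[0.0003,0.0001,0.003,0,0.01],[0.0003,0.0001,0.003,0,0.01]],
  ],
)

```text
time: 9.65
ee_pos: [0.6282, -0.0968, 0.1139]
tcp_rot: [3.142, -0.0, 0.355]
force: [5.2, 2.0, -2.0]
gripper_width: 0.0152
gripper_force: 30.0
```

Request:
jog_arm(
  moves=[
    [[0,0,0.0007,0,0.01],[0,0,0.0014,0,0.01],[0,0,0.0014,0,0.01]],
  ],
)

```text
time: 9.95
ee_pos: [0.6282, -0.0969, 0.1151]
tcp_rot: [3.142, -0.0, 0.355]
force: [5.9, 1.0, -2.3]
gripper_width: 0.0153
gripper_force: 30.0
```

Request:
jog_arm(
  moves=[
    [[0.0001,0,0.0007,0,0.01],[0.0002,0.0001,0.0014,0,0.01],[0.0002,0.0001,0.0014,0,0.01]],
  ],
)

```text
time: 10.25
ee_pos: [0.6279, -0.0969, 0.116]
tcp_rot: [-3.141, 0.001, 0.355]
force: [4.2, -0.2, -5.4]
gripper_width: 0.0153
gripper_force: 30.0
```

```bash
python3 - <<'E'
from h import *
s=grab("side"); c=grab("scene"); w=grab("wrist"); o=monitor.get_obs(); print(o["time"],o["ee_pos"],o["force"],o["wrist_torque"])
a=cv2.resize(s["frame"][175:275,265:365],(400,400),interpolation=cv2.INTER_CUBIC)
b=cv2.resize(w["frame"][190:310,220:340],(400,400),interpolation=cv2.INTER_CUBIC)
cv2.imwrite("pics/m5.png",np.hstack([a,b]))
E
```

```text
10.4 [ 0.62788132 -0.09685363  0.11602936] [ 3.2194401  -0.32084337 -7.50987272] [-0.00247844 -0.79184633  0.00763846]
```

View pics/m5.png

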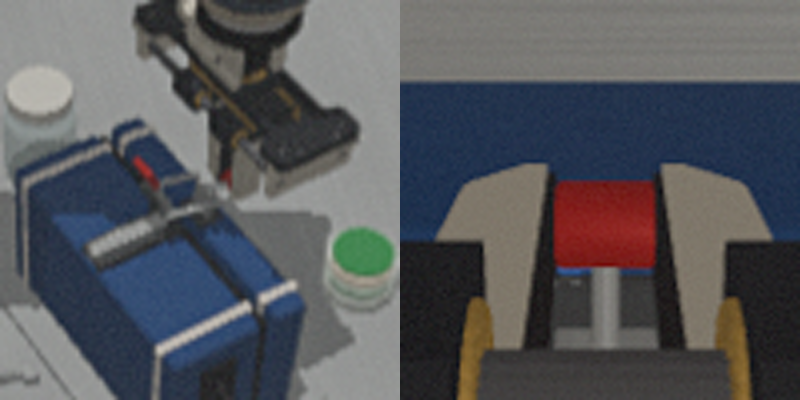

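The lift is resisted (Fz -7.5 N), so the bar is caught under the lip, with the knob between the pads at (605, 225) in the crop. I'll relax the lift and let go.

Request:
jog_arm(
  moves=[
    [[0,0,-0.0008,0,0.01],[0,0,-0.0012,0,0.01],[0,0,-0.0012,0,0.01]],
  ],
)

```text
time: 10.7
ee_pos: [0.6281, -0.0969, 0.1155]
tcp_rot: [-3.142, 0.0, 0.354]
force: [1.9, -0.6, -2.5]
gripper_width: 0.0162
gripper_force: 30.0
```

Request:
jog_arm(
  moves=[
    [[0,0,0,0,0.034],[0,0,0,0,0.034],[0,0,0,0,0.034],[0,0,0.015,0,0.034],[0,0,0.04,0,0.034],[0,0,0.08,0,0.034],[0,0,0.11,0,0.02],[0,0,0.11,0,0.0],[-0.02,-0.0075,0.11,0,0.0],[-0.0398,-0.0148,0.11,0,0.0]],
  ],
)

```text
time: 11.7
ee_pos: [0.5878, -0.1115, 0.2254]
tcp_rot: [-3.141, 0.0, 0.355]
force: [-0.9, -0.3, -0.3]
gripper_width: 0.0066
gripper_force: 0.0
```

Request:
jog_arm(
  moves=[
    [[0,0,0,0,0.0],[0,0,-0.02,0,0.0],[0,0,-0.04,0,0.0],[0,0,-0.045,0,0.0],[0,0,-0.045,0,0.0]],
  ],
)

```text
time: 12.2
ee_pos: [0.5885, -0.1113, 0.1799]
tcp_rot: [-3.141, 0.001, 0.355]
force: [0.0, -0.1, 0.2]
gripper_width: 0.0001
gripper_force: 0.0
```

```bash
python3 - <<'E'
from h import *
s=grab("side"); c=grab("scene"); w=grab("wrist"); o=monitor.get_obs(); print(o["time"],o["ee_pos"],o["force"],o["gripper_width"])
a=cv2.resize(s["frame"][165:265,265:365],(400,400),interpolation=cv2.INTER_CUBIC)
b=cv2.resize(w["frame"][150:310,200:360],(400,400),interpolation=cv2.INTER_CUBIC)
cv2.imwrite("pics/m6.png",np.hstack([a,b]))
for n,d,(x,y,k) in (("s",s,(265,165,4)),("w",w,(200,150,2.5))):
    for dz in (0,.014,.028): print(n,dz,(proj(d,o["ee_pos"]+[0,0,dz])[0]-[x,y])*k)
E
```

```text
12.35 [ 0.58908458 -0.11160229  0.18132212] [-0.01620828  0.39133701  0.3918407 ] 0.00031495926505903675
s 0 [187.24036169 213.25384093]
s 0.014 [188.15803582 200.32255154]
s 0.028 [189.08855709 187.19057927]
w 0 [203.99044879 214.93060389]
w 0.014 [204.18345597 234.6230118 ]
w 0.028 [204.40547996 257.27139802]
```

View pics/m6.png

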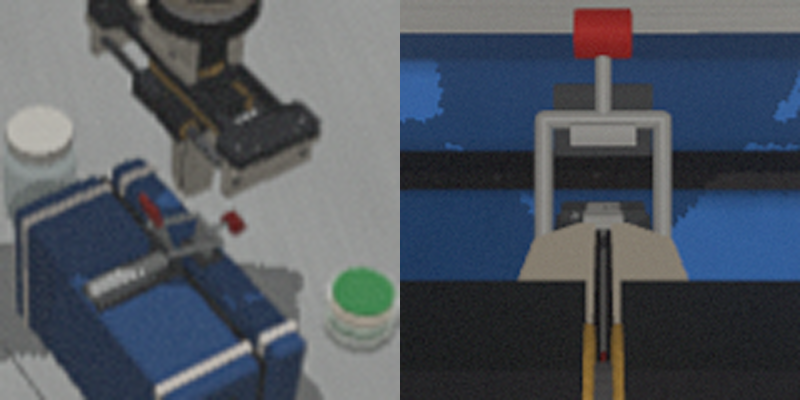

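The wrist view shows the bar beyond the keeper block (crop: bar row 118, keeper at rows 125-147), so the loop is hooked. The closed fingertips sit right in front of the lever, so I swing it over.

Request:
jog_arm(
  moves=[
    [[-0.008,-0.003,-0.002,0,0.0],[-0.016,-0.006,-0.004,0,0.0],[-0.0235,-0.0088,-0.004,0,0.0],[-0.028,-0.0104,-0.006,0,0.0],[-0.0322,-0.012,-0.008,0,0.0],[-0.036,-0.0135,-0.011,0,0.0],[-0.0399,-0.0149,-0.0137,0,0.0],[-0.0399,-0.0149,-0.0137,0,0.0]],
  ],
)

```text
time: 13.15
ee_pos: [0.548, -0.1267, 0.1662]
tcp_rot: [-3.141, 0.001, 0.354]
force: [0.6, -0.0, 2.5]
gripper_width: 0.0004
gripper_force: 0.8
```

Request:
jog_arm(
  moves=[
    [[-0.0033,-0.0012,-0.0035,0,0.0],[-0.0066,-0.0024,-0.0072,0,0.0],[-0.0087,-0.0032,-0.01,0,0.0],[-0.0105,-0.0039,-0.0134,0,0.0],[-0.0105,-0.0039,-0.0134,0,0.0]],
  ],
)

```text
time: 13.65
ee_pos: [0.5375, -0.1304, 0.1525]
tcp_rot: [-3.141, 0.001, 0.354]
force: [0.0, -1.1, 2.1]
gripper_width: 0.0006
gripper_force: 0.2
```

Request:
jog_arm(
  moves=[
    [[-0.0015,-0.0005,-0.0035,0,0.0],[-0.003,-0.0011,-0.0068,0,0.0],[-0.003,-0.0011,-0.0068,0,0.0]],
  ],
)

```text
time: 13.95
ee_pos: [0.5346, -0.1314, 0.1457]
tcp_rot: [-3.141, 0.001, 0.354]
force: [-0.7, -0.0, -0.5]
gripper_width: 0.0006
gripper_force: 0.0
```

```bash
cat > red.py <<'E'
from h import *
X=np.array([.9373,.3486]);Y=np.array([-.3486,.9373])
def car(P): return np.array([P[:2]@X-.4948,P[:2]@Y+.3095,P[2]-.157])*1000
def blobs(d,c0,r=45):
    hsv=cv2.cvtColor(d["frame"],cv2.COLOR_BGR2HSV); m=(((hsv[...,0]<6)|(hsv[...,0]>172))&(hsv[...,1]>120)&(hsv[...,2]>60)).astype(np.uint8)
    n,l,s,c=cv2.connectedComponentsWithStats(m)
    return [(c[i].round(1),s[i,4]) for i in range(1,n) if s[i,4]>3 and np.hypot(*(c[i]-c0))<r]
E
python3 - <<'E'
from red import *
o=monitor.get_obs(); print(o["time"],o["ee_pos"],o["force"])
w=grab("wrist");s=grab("side");c=grab("scene")
for n,d in (("w",w),("s",s),("c",c)): print(n,blobs(d,proj(d,[.58,-.11,.17])[0],120 if n=="w" else 45))
for nm,K in (("knob",(59,-11)),("tip60",(-60,3.5)),):
    P=np.array([*( (K[0]/1000+.4948)*X-.3095*Y),.157+K[1]/1000]); print(nm,[proj(d,P)[0].round(1) for d in (w,s,c)])
E
```

```text
13.95 [ 0.53455967 -0.13137353  0.14570585] [-0.70261684 -0.00268193 -0.50868269]
w [(array([281.5,  70.4]), np.int32(825)), (array([280.8, 273.6]), np.int32(92))]
s [(array([291.8, 229.5]), np.int32(23))]
c [(array([239.9, 217.6]), np.int32(19))]
knob [array([281.6,  69.3]), array([322.2, 221. ]), array([240.3, 220.4])]
tip60 [array([281.7, 275.7]), array([289.3, 233.2]), array([243.1, 186.6])]
```

```bash
cat >> red.py <<'E'
def plane(d,uv):
    c,v=ray(d,uv); n=np.array([*Y,0]); k=(-.3095-c@n)/(v@n); return car(c+k*v).round(1)
E
python3 - <<'E'
from red import *
w,s,c=load("wrist"),load("side"),load("scene")
print("knob tri",car(tri((w,(281.5,70.4)),(c,(239.9,217.6)))).round(1),"knob earlier pics")
print("lever side",plane(s,(291.8,229.5)),"lever w/s",car(tri((w,(280.8,273.6)),(s,(291.8,229.5)))).round(1))
P=lambda K:np.array([*((K[0]/1000+.4948)*X-.3095*Y),.157+K[1]/1000])
for th in (0,.1,.2,.3,.4,.5):
    m=51*np.array([-np.cos(th),np.sin(th)])+3.5*np.array([np.sin(th),np.cos(th)]); print(th,[proj(d,P(m))[0].round(1) for d in(s,w)])
E
```

```text
knob tri [56.6 -0.4  2.4] knob earlier pics
lever side [-51.3  -0.   14.8] lever w/s [-52.1  -0.   15.7]
0 [array([291.8, 232. ]), array([281.7, 262.1])]
0.1 [array([292. , 230.8]), array([281.7, 264.7])]
0.2 [array([292.4, 229.5]), array([281.7, 266.6])]
0.3 [array([292.9, 228.2]), array([281.7, 267.7])]
0.4 [array([293.5, 226.9]), array([281.7, 267.9])]
0.5 [array([294.3, 225.5]), array([281.8, 267.1])]
```

Lever at about 0.2-0.25 rad, right at dead centre (hence no force), with the knob low and in line, so the loop is still hooked. I keep pressing to shut.

Request:
jog_arm(
  moves=[
    [[-0.001,-0.0004,-0.003,0,0.0],[-0.0015,-0.0006,-0.006,0,0.0],[-0.002,-0.0007,-0.009,0,0.0],[-0.002,-0.0007,-0.009,0,0.0]],
  ],
)

```text
time: 14.5
ee_pos: [0.5327, -0.1321, 0.1369]
tcp_rot: [-3.141, 0.001, 0.354]
force: [0.4, 1.0, -0.5]
gripper_width: 0.0001
gripper_force: 0.0
```

Request:
jog_arm(
  moves=[
    [[0,0,-0.002,0,0.0],[0,0,-0.0035,0,0.0],[0,0,-0.0035,0,0.0]],
  ],
)

```text
time: 14.8
ee_pos: [0.533, -0.1321, 0.1337]
tcp_rot: [-3.141, 0.0, 0.355]
force: [-0.5, -0.2, 0.6]
gripper_width: 0.0006
gripper_force: 0.0
```

Request:
jog_arm(
  moves=[
    [[0,0,-0.0015,0,0.0],[0,0,-0.0025,0,0.0],[0,0,-0.0025,0,0.0]],
  ],
)

```text
time: 15.1
ee_pos: [0.533, -0.1322, 0.1313]
tcp_rot: [-3.141, 0.0, 0.354]
force: [-0.1, -0.3, -0.4]
gripper_width: 0.0001
gripper_force: 0.0
```

Request:
jog_arm(
  moves=[
    [[0,0,-0.0015,0,0.0],[0,0,-0.003,0,0.0],[0,0,-0.003,0,0.0]],
  ],
)

```text
time: 15.4
ee_pos: [0.5333, -0.1323, 0.1296]
tcp_rot: [3.141, -0.001, 0.355]
force: [-5.4, 0.5, 13.0]
gripper_width: 0.0006
gripper_force: 6.3
```

```bash
python3 - <<'E'
from red import *
o=monitor.get_obs(); print(o["time"],o["ee_pos"],o["force"])
w=grab("wrist");s=grab("side");c=grab("scene")
for n,d in (("w",w),("s",s),("c",c)): print(n,blobs(d,proj(d,[.57,-.11,.17])[0],140 if n=="w" else 45))
E
```

```text
15.4 [ 0.53326829 -0.13228801  0.12957318] [-5.44913799  0.53053675 12.96401996]
w [(array([280.5,  60.2]), np.int32(1059)), (array([280.7, 276.2]), np.int32(79))]
s [(array([290.7, 233.6]), np.int32(29))]
c [(array([240.1, 217.4]), np.int32(19))]
```

Firm contact at 13 N with the lever flat. I'll retreat and verify.

Request:
jog_arm(
  moves=[
    [[0,0,0.01,0,0.0],[0,0,0.04,0,0.0],[0,0,0.08,0,0.0],[0,0,0.11,0,0.0],[-0.04,-0.015,0.13,0,0.0],[-0.08,-0.03,0.13,0,0.0],[-0.08,-0.03,0.13,0,0.0]],
  ],
)

```text
time: 16.25
ee_pos: [0.4503, -0.1631, 0.2595]
tcp_rot: [3.141, -0.0, 0.353]
force: [0.8, 0.3, -0.2]
gripper_width: 0.0005
gripper_force: 0.0
```

```bash
python3 - <<'E'
from red import *
o=monitor.get_obs(); print(o["time"],o["ee_pos"],o["force"])
w=grab("wrist");s=grab("side");c=grab("scene")
B={}
for n,d in (("w",w),("s",s),("c",c)): B[n]=blobs(d,proj(d,[.57,-.11,.17])[0],140 if n=="w" else 45); print(n,B[n],[plane(d,b[0]) for b in B[n]])
P=lambda K:np.array([*((K[0]/1000+.4948)*X-.3095*Y),.157+K[1]/1000])
for th in (0,.2):
    m=51*np.array([-np.cos(th),np.sin(th)])+3.5*np.array([np.sin(th),np.cos(th)]); print(th,[proj(d,P(m))[0].round(1) for d in(w,s,c)])
for K in ((58,0),(58,10)): print("knob",K,[proj(d,P(K))[0].round(1) for d in(w,s,c)])
E
```

```text
16.25 [ 0.45028516 -0.16308757  0.2594611 ] [ 0.82058065  0.32575783 -0.15691468]
w [(array([280.5, 115. ]), np.int32(598))] [array([ -49.1,    0. , -196.4])]
s [(array([322. , 218.5]), np.int32(14)), (array([291. , 233.1]), np.int32(36))] [array([57.5, -0. ,  1.2]), array([-53.9,   0. ,   0.3])]
c [(array([243., 188.]), np.int32(15)), (array([240.1, 217.4]), np.int32(19))] [array([-55.4,  -0. ,   2.1]), array([56.9, -0. ,  4.2])]
0 [array([280.6, 112.1]), array([291.8, 232. ]), array([242.9, 188.9])]
0.2 [array([280.6, 109.6]), array([292.4, 229.5]), array([242.6, 187.6])]
knob (58, 0) [array([280.3, -33.3]), array([322.1, 218.7]), array([240.1, 218.4])]
knob (58, 10) [array([280.3, -39.5]), array([322.3, 216.5]), array([240. , 216.8])]
```

Lever is flat. To confirm the lid was drawn in, I return to the first wrist-camera pose and compare the seam numerically.

Request:
jog_arm(
  moves=[
    [[0.0,0.0,0.042,1,0.05],[0.05,0.016,0.042,2.1,0.05],[0.1,0.031,0.042,2.1,0.05],[0.14,0.044,0.042,2.1,0.05],[0.157,0.049,0.042,2.1,0.05],[0.157,0.049,0.042,2.1,0.05]],
  ],
)

```text
time: 17.0
ee_pos: [0.6121, -0.1115, 0.2986]
tcp_rot: [-3.14, 0.001, 0.394]
force: [0.9, -0.4, -0.2]
gripper_width: 0.0439
gripper_force: 0.0
```

```bash
python3 - <<'E'
from red import *
o=monitor.get_obs(); print(o["time"],o["ee_pos"],o["tcp_rot"],o["force"])
d=grab("wrist","w9.png"); print(d["frame"].shape)
a=cv2.resize(cv2.imread("pics/w0.png"),(560,420)); b=d["frame"]
for x in (215,325):
    for n,f in (("before",a),("after",b)):
        print(x,n,f[160:222,x-3:x+4].mean(1)[:,0].astype(int).tolist())
print(blobs(d,(275,180),100)); 
# loop centre column grey profile, bar/keeper order
print(b[150:215,262:268].mean((1,2)).astype(int).tolist()); print(b[150:215,255:293:4].mean(2).astype(int).tolist()[8:50:2])
E
```

```text
17.0 [ 0.61214469 -0.11150392  0.29856504] [-3.14019068e+00  1.38224086e-03  3.93735405e-01] [ 0.90695287 -0.43116259 -0.15610123]
(420, 560, 3)
215 before [102, 102, 90, 72, 68, 67, 68, 68, 68, 70, 76, 80, 82, 82, 84, 83, 84, 84, 84, 82, 83, 83, 82, 82, 82, 82, 82, 82, 82, 82, 83, 81, 78, 74, 66, 43, 28, 28, 29, 29, 26, 28, 29, 29, 28, 30, 57, 71, 75, 76, 76, 77, 77, 78, 77, 78, 77, 77, 78, 78, 78, 77]
215 after [106, 104, 105, 104, 106, 92, 73, 67, 70, 70, 69, 70, 69, 69, 69, 69, 70, 74, 81, 82, 83, 84, 84, 85, 84, 84, 84, 85, 85, 84, 82, 84, 83, 84, 83, 84, 83, 82, 82, 79, 77, 73, 49, 27, 26, 30, 28, 30, 29, 32, 61, 72, 76, 77, 78, 78, 79, 78, 79, 79, 79, 79]
325 before [107, 106, 106, 105, 108, 108, 90, 70, 65, 65, 66, 66, 67, 70, 78, 81, 85, 91, 102, 113, 125, 130, 128, 129, 129, 129, 129, 128, 129, 129, 128, 127, 128, 128, 128, 124, 118, 112, 94, 55, 29, 31, 32, 32, 32, 38, 40, 40, 40, 44, 67, 86, 101, 109, 115, 118, 124, 126, 125, 125, 126, 127]
325 after [107, 105, 109, 108, 106, 109, 109, 107, 112, 98, 73, 66, 67, 67, 68, 68, 69, 69, 69, 69, 68, 80, 100, 109, 117, 123, 128, 
[... 787 characters left out ...]
108], [40, 46, 52, 55, 63, 62, 64, 71, 74, 78], [49, 50, 48, 55, 60, 57, 57, 50, 49, 44], [48, 48, 54, 57, 64, 60, 59, 48, 46, 47], [49, 47, 48, 58, 63, 61, 63, 48, 50, 50], [47, 46, 47, 56, 54, 60, 60, 45, 50, 50], [47, 51, 49, 55, 54, 50, 58, 47, 49, 47], [67, 70, 73, 49, 48, 50, 51, 52, 53, 51], [78, 79, 76, 78, 72, 118, 53, 59, 61, 57], [83, 84, 89, 86, 76, 161, 55, 60, 58, 52], [84, 87, 73, 74, 56, 130, 52, 53, 55, 55], [86, 57, 57, 57, 58, 130, 45, 54, 54, 60], [86, 55, 50, 50, 59, 128, 51, 52, 56, 58], [84, 58, 69, 47, 62, 99, 53, 48, 52, 56], [82, 109, 104, 79, 83, 85, 56, 51, 52, 55], [83, 194, 193, 189, 162, 116, 113, 112, 104, 73], [80, 147, 132, 177, 147, 105, 110, 104, 106, 79]]
```

The seam gap narrowed from about 11 to 7 px on both sides, so the lid has been pulled in. The arm touches nothing, so I hand the job in.

```bash
python3 -c "
from cell import sign_off; print(sign_off())"
```

```text
the job is handed in; nothing more can be done
None
```

The carrier is latched: the loop is hooked under the keeper's lip, the lever is flat, the lid is drawn in by about 4–5 mm on its seal, the gripper has let go, and the job was handed in at 17 s (highest push seen, 13 N).

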